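# Open the filter bay of the soldering fume extractor

## Task

Open the filter bay of the fume extractor: press its snap tab all the way in, then push the released cover along its rails off the seat and onto the deck until the filter is fully uncovered. Only press and push with the fingertips: do not lift or tip the cover, and leave the other things on the bench where they are. Finish with the cover lying flat on the deck and the robot clear.

Things in the scene. Friction and masses are not known exactly. Their poses are not given: they have to be found in the camera images.
- extractor: Fixed off-white fume extractor box, x = -62 to +185, y = -50 to +50, 80 mm high; its place and yaw vary. Origin: on the table under the centre of the cover's seat. z up; +x is the way the cover slides off, from seat (x = -50 to +50) to deck, on ledges at z = 80 mm. On its +y side an ear (x = -26 to +26, y = +50 to +86, top z = 88) surrounds the tab
- seat (a point): Centre of the seat, on the extractor at z = 80 mm; axes as the extractor's. The filter opening there is 66 mm wide, x = -50 to +54 mm. Dark rails beside the seat (x = -56 to +56, inner faces y = +-43.5) have inward lips (inner edges y = +-37, top at z = 96 mm) that hold the cover down but leave its rib free
- deck (a point): Centre of the flat deck, on the extractor at x = +119, z = 80 mm; axes as the extractor's. The deck spans x = +54 to +177 mm; there a 10 mm high stop bar halts the cover, after about 127 mm of sliding. On the -y side a fan pod (x = +30 to +185, y = -130 to -50, top z = 80 mm) carries a jar
- cover: Loose grey filter cover, a plate 100 (x) x 84 (y) x 10 mm, 0.15 to 0.3 kg, slides with a few newtons. Origin: centre of its underside; closed, that is over the extractor's origin at z = 80 mm, axes parallel to the extractor's. The tab's tooth, in a notch in its +y edge, locks it. An upright rib (8 mm in x, 50 mm in y) crosses it at x = -14 to -6 mm, 20 mm above the plate, top z = 110 mm
- rib (a point): Centre of the rib's pushing face (the -x face) on the cover, 10 mm above the plate's top, 20 mm above the cover's underside; at x = -14 mm of the cover. Push it towards +x of the extractor. Axes as the cover's
- tab_top (a point): Centre of the top of the snap tab's grey press pad (28 x 24 mm), beside the seat at x = 0, y = +68 mm of the extractor; z = 112 mm when out, 102 mm when fully in. It stands above everything around it except the rib, so a closed pair of fingertips can press it straight down
- tab (a joint): Travel of the snap tab (m), straight down: 0 = out (cover locked; starts at 0 to 1 mm), 0.010 = fully in, against a hard stop. It resists with about 4 N and stays in when let go. The tooth lets the cover go at about 6 mm
- flux_jar: Bystander: white jar, 42 mm wide, 50 mm high, on the fan pod. Origin: centre of its underside
- bench_block: Bystander: steel block 60 x 60 x 22 mm, on the table on the extractor's -y side, near the seat
- flux_brush: Bystander: brush lying on the table on the extractor's +y side, beside the deck
- charcoal: Bystander: dark block 90 x 55 x 32 mm, on the table at the left
- crucible: Bystander: white ceramic bowl, 68 mm wide, 30 mm high, on the table at the left
- pliers: Bystander: pliers lying on the table at the left, about 150 mm long
- parts_tray: Bystander: clear parts tray 110 x 80 x 30 mm, on the table at the right
There are look-alikes about, which are no part of the job. What is shaped like the cover but blue or brown is not meant.

How it is judged:
On the way, in this order (a step that is already met when the one before it is completed fails the run):
1. the snap tab is pressed in while the cover is still on its seat (value of joint tab above 0.008 m and x of cover in the frame of extractor below 0.006 m), for 0.1 s.
2. the cover is pushed off its seat onto the deck (x of cover in the frame of extractor above 0.102 m), for 0.1 s.
At the end, for the whole second after the job is handed in: the cover lies flat (within 0.06 rad) and at rest on the deck, 102 to 132 mm along from its seat (filter uncovered to within 2 mm) and within 15 mm of the rails' centre line, and the tab is still in (over 6 mm) (x of cover in the frame of extractor between 0.102 and 0.132 m and y of cover in the frame of extractor between -0.015 and 0.015 m and z of cover in the frame of extractor between 0.075 and 0.085 m and angle between cover's own z axis and vertical below 0.06 rad and linear speed of cover below 0.01 m/s and value of joint tab above 0.006 m); the robot touches nothing.
It fails at once if the cover is lifted more than 10 mm off its ledges (z of cover in the frame of extractor above 0.09 m).
It fails at once if the cover is tipped by more than 0.2 rad (angle between cover's own z axis and vertical above 0.2 rad).
It fails at once if another thing on the bench is moved by more than 25 mm (distance of any of flux_jar, bench_block, flux_brush, charcoal, crucible, pliers, parts_tray from where it was at the start of the episode above 0.025 m).
It also fails if it takes over 40 s, if anything falls off the work surface, if the arm or the gripper's body presses on something with over 40 N, if the wrist force passes 120 N, or if a joint passes its speed limit or range.

## Robot

A 7-joint arm with a two-finger parallel gripper is mounted at the origin on the work surface. World frame = base frame: x ahead of the robot, y to its left, z up, the work surface at z = 0. Lengths are in m, angles in rad, forces in N, time in s.
With the tool pointing down it reaches from about 0.4 to 0.85 m from the base axis. Payload 10.4 kg.
Tool frame: the origin (TCP) lies on the centre line of the jaws, within the pads' length; the fingertips stand 14 mm ahead of it and the grasp point (between the pads) lies 5 mm behind it (manip.tip_reach is the distance from the TCP to the fingertips, in m); z points along the fingers, y is the line along which they close (so a half turn about z gives the same grasp; the last joint's range is limited). The gripper opens to 85 mm and grips with 20 to 120 N. Pads are 22 mm wide; open, the fingers measure 114 mm over their backs; the gripper's body (76 mm by 85 mm) begins 54 mm behind the grasp point. The pads swing forward as they close: fully open they stand 13 mm farther back than shut.
Start: joints at [1.147, 0.332, -0.065, 1.46, 0.022, 1.35, -0.088], TCP at [0.244, -0.575, 0.245] pointing down, gripper open.
Joint ranges: [-2.6, 2.6], [-0.5, 2.12], [-1.47, 1.34], [0.16, 2.42], [-1.27, 4.41], [0.06, 2.06], [-2.6, 2.6]. Speed limits (rad/s): [2.22, 2.22, 2.79, 2.79, 3.14, 3.14, 3.14].

## Interface

Orientations are given as a unit quaternion [x, y, z, w].
In Python, from workcell import manip gives the robot as it stands.
- The arm moves only by the shell command python3 -m pendant 'ROWS' [FORCE]. ROWS is JSON, a list of rows, each a list of 7 numbers: the shift along the tool's x, y, z in units of 50 mm (1.0 is 50 mm), then the turn, a rotation vector about the tool's x, y, z in units of 8 degrees (1.0 is 8 degrees), then the opening, from -1 (shut) to 1 (fully open), so that 0 is half open. In form: [[dx, dy, dz, ax, ay, az, jaw], ...]. A call has exactly 10 rows; each row is the pose to reach, as a shift and turn from the pose commanded when the call began, along the tool's axes at that moment; what a row does not reach only later rows make up. A row lasts 1/8 s, in which the tool goes at most 62.5 mm and 10.7 degrees, less where a joint would pass 70% of its speed; a pose out of reach is approached as far as the arm can. A call with a gripper value outside its range is refused whole. The fingers move at their own pace and stop on an object; FORCE is the grip in N (left out, the last holds). Time passes only in rows, so rows that repeat a pose let the fingers close, or fill a call up. It gives the time, the measured TCP pose, the force, the opening and the grip force at its end, in the units of the state.
- manip.get_obs(): the state, without advancing time (a new reading comes with each control period).
- manip.camera(name): name is "side" or "top"; returns (picture, depth): 384x512x3 uint8, red, green, blue; 384x512 float32, m along the optical axis (not along the pixel's ray), 0 where there is no reading.
- manip.get_calibration(name): a dict with "fx", "fy", "cx", "cy" (pixels), "D" ([k1, k2, p1, p2, k3] as OpenCV has them; the pictures are not rectified), "xyz" and "orientation" of the camera in the world. Camera axes: x right, y up, looking along -z (the intrinsics and any distortion apply to the point x, -y, -z); pixel columns grow to the right and rows downward; lengths in m; the calibration is good to about 2 mm. A picture is of the moment at which its call begins. get_calibration takes no time and is no camera call.
- manip.hand_in(): hands the job in; it is judged then, once.
Trained networks look in the newest picture that a camera, given by its name, has taken for a name from the list of things; names that differ only in an ending like _2 or _b are one class to them, and where a whole thing is asked for, a point or a joint stands for the part that bears it (a point fixed in the world has none). Each returns a list of dicts, best first, with "p" (0 to 1); they miss things now and then, are a little off and sometimes report something else, mostly with a low value. They report only what shows in the picture. A call takes as long as a camera call. They do not tell look-alikes from the thing itself.
- manip.find_in(thing, camera): "box" ([left, top, right, bottom] in pixels, round what is visible of it).
- manip.trace(thing, camera): "pixels" (384x512 bool, what is visible of it) and "box" ([left, top, right, bottom] in pixels, round what is visible of it).
- manip.tip_of(thing, camera): "pixel" ([column, row] in pixels: a listed point, or the origin of a listed thing).
The state is a dict: "clock": time; "joint_pos": joint angles; "joint_velocities": joint speeds; "tau": joint torques, N m; "position": TCP position; "ee_rot": TCP orientation; "ft_force": force on the tool from outside, world axes, zero at the start; "torque": the same for the moment, N m; "grip_width": opening from 0.0 (shut) to 1.0 (fully open); "grasp_force": force on a finger pad.
Only numpy, scipy, OpenCV 4.12 (cv2) and the standard library are available. Lean on these libraries where they do the work, as an engineer would, in place of code of your own. Each camera call takes 0.05 s, during which the arm holds its last target. There are 200 camera calls.

## Working session

There is one attempt and no reset: what is moved stays moved. The work goes in short steps, Python scripts to look and compute and a shell command to move; the robot and the scene stay as the last step left them, time stands still between calls to the robot, and variables do not carry over. Pictures are saved under pics/ and viewed, at most 10 in all, crops included, and the job is handed in when it is done.

```bash
mkdir -p pics; cat > h.py <<'E'
import numpy as np, cv2
from scipy.spatial.transform import Rotation as R
from workcell import manip
def world(cam, px, depth):
    c=manip.get_calibration(cam)
    K=np.array([[c['fx'],0,c['cx']],[0,c['fy'],c['cy']],[0,0,1.]])
    px=np.asarray(px,float).reshape(-1,1,2); d=np.asarray(depth,float).reshape(-1)
    n=cv2.undistortPoints(px,K,np.array(c['D'],float)).reshape(-1,2)
    P=np.c_[n[:,0]*d,-n[:,1]*d,-d]
    return R.from_quat(c['orientation']).apply(P)+np.array(c['xyz'])
E
python3 - <<'E'
from h import *
o=manip.get_obs(); print(o['position'],o['ee_rot'],o['clock'],manip.tip_reach)
ims=[]
for n in('top','side'):
    im,d=manip.camera(n); np.savez(f'{n}.npz',im=im,d=d); ims.append(im[:,:,::-1])
    for t in('cover','extractor'): print(n,t,[(np.round(q['box']),round(q['p'],2)) for q in manip.find_in(t,n)])
    for t in('rib','tab_top','seat','deck'):
        for q in manip.tip_of(t,n):
            u,v=np.round(q['pixel']).astype(int); print(n,t,u,v,round(q['p'],2),world(n,[[u,v]],[d[v,u]]).round(3))
    cv2.imwrite(f'pics/{n}0.png',im[:,:,::-1])
E
```

```text
[ 0.24372207 -0.57513463  0.24448456] [ 9.79981148e-01  1.99088973e-01 -1.70120340e-04 -7.08385290e-04] 0.0 0.014
top cover [(array([222., 230., 265., 268.]), 0.93), (array([225., 167., 267., 204.]), 0.87), (array([324., 170., 358., 199.]), 0.85), (array([288., 212., 327., 244.]), 0.56), (array([296., 106., 330., 138.]), 0.56)]
top extractor []
top rib 305 228 0.91 [[ 0.42  -0.089  0.029]]
top rib 348 184 0.86 [[ 0.55  -0.221  0.01 ]]
top rib 312 119 0.82 [[ 0.745 -0.116  0.029]]
top rib 248 187 0.61 [[0.533 0.074 0.107]]
top rib 248 246 0.6 [[0.369 0.078 0.025]]
top rib 122 221 0.6 [[0.448 0.458 0.001]]
top rib 411 256 0.3 [[ 0.335 -0.396  0.026]]
top tab_top 225 191 0.6 [[0.523 0.138 0.106]]
top seat 249 185 0.56 [[0.538 0.071 0.112]]
top deck 228 144 0.65 [[0.661 0.131 0.082]]
top deck 145 278 0.59 [[0.28  0.377 0.035]]
top deck 122 222 0.44 [[ 0.445  0.459 -0.004]]
top deck 248 186 0.38 [[0.536 0.073 0.109]]
side cover [(array([215., 197., 258., 218.]), 0.93), (array([249., 184., 282., 200.]), 0.91), (array([275., 233., 317., 263.]), 0.68), (array([200., 189., 224., 190.]), 0.62), (array([280., 203., 312., 221.]), 0.61)]
side extractor [(array([168., 189., 261., 255.]), 0.74)]
side rib 296 244 0.81 [[0.371 0.084 0.013]]
side rib 294 209 0.68 [[ 0.419 -0.084  0.021]]
side rib 261 186 0.6 [[ 0.569 -0.208  0.017]]
side rib 244 208 0.59 [[0.525 0.074 0.093]]
side rib 201 192 0.47 [[0.672 0.042 0.103]]
side rib 193 217 0.18 [[0.651 0.141 0.079]]
side tab_top 241 216 0.67 [[0.506 0.148 0.114]]
side seat 233 216 0.92 [[0.526 0.153 0.114]]
side deck 192 216 0.56 [[0.654 0.14  0.081]]
```

```bash
python3 - <<'E'
from h import *
a=np.load('top.npz')['im'][:,:,::-1]; b=np.load('side.npz')['im'][:,:,::-1]
x=cv2.resize(a[90:290,100:420],(800,500),interpolation=cv2.INTER_CUBIC)
cv2.imwrite('pics/c0.png',x)
cv2.imwrite('pics/c1.png',cv2.resize(b[170:275,150:330],(800,467),interpolation=cv2.INTER_CUBIC))
E
```

```text
(no output)
```

View pics/c0.png

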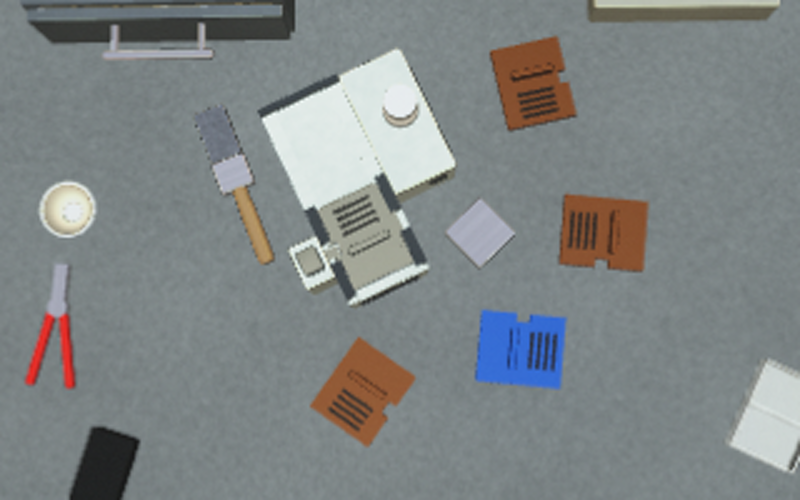

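View pics/c1.png

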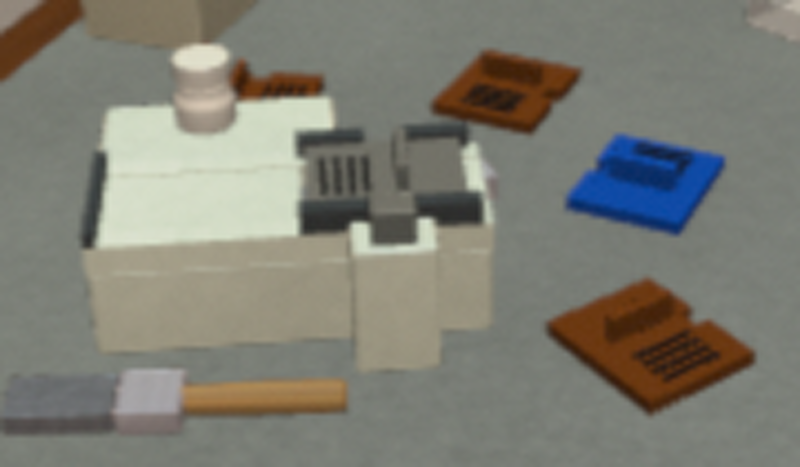

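The grey cover on the white extractor, at top-picture pixel (248,187), is the one I want. The look-alikes are blue at (308,228) and brown at (313,119), (341,183) and (245,248). The tab pad is at about (223,194). Next I fit the extractor's outline to the depth.

```bash
cat > fit.py <<'E'
from h import *
from scipy.optimize import minimize
def cloud(n):
    z=np.load(n+'.npz'); d=z['d']; v,u=np.nonzero(d>0)
    return world(n,np.c_[u,v],d[v,u]),z['im'][v,u]
rects=[(-62,185,-50,50),(30,185,-130,-50),(-26,26,50,86)]
def sd(q):
    o=[]
    for a,b,c,e in rects:
        dx=np.maximum(a-q[:,0],q[:,0]-b); dy=np.maximum(c-q[:,1],q[:,1]-e); o.append(np.maximum(dx,dy))
    return np.min(o,0)
def loc(p,P): 
    c,s=np.cos(p[2]),np.sin(p[2]); D=(P[:,:2]-p[:2])*1000
    return np.c_[D@[c,s],D@[-s,c]]
def fit(P,p0):
    m=np.hypot(*(P[:,:2]-p0[:2]-[.05,0]).T)<.26; P=P[m]; P=P[(P[:,2]>.07)|(P[:,2]<.02)]
    i=P[:,2]>.07; s=np.where(i,1,-1)
    f=lambda p:np.mean(np.clip(1/(1+np.exp(-s*sd(loc(p,P))/1.5)),0,1))
    r=minimize(f,p0,method='Nelder-Mead',options=dict(xatol=1e-5,fatol=1e-8,initial_simplex=np.array([p0,p0+[.015,0,0],p0+[0,.015,0],p0+[0,0,.1]])))
    return r.x,r.fun
if __name__=='__main__':
    P,C=cloud('top'); p,f=fit(P,np.array([.53,.072,.4])); print('fit',p.round(4),f)
    q=loc(p,P)
    for nm,b in dict(deck=(65,165,-40,40),rib=(-16,-4,-20,20),tab=(-10,10,60,76),pod=(130,180,-120,-60)).items():
        k=(q[:,0]>b[0])&(q[:,0]<b[1])&(q[:,1]>b[2])&(q[:,1]<b[3]); print(nm,k.sum(),np.percentile(P[k,2],[10,50,90]).round(4))
    k=(P[:,2]>.103)&(P[:,2]<.125)&(abs(q[:,0])<60)&(abs(q[:,1])<100)
    t=k&(q[:,1]>45); r=k&(q[:,1]<40)
    print('tab c',q[t].mean(0),P[t].mean(0),'rib c',q[r].mean(0),np.ptp(q[r],0),P[r].mean(0))
    S,_=cloud('side'); qs=loc(p,S); k=(S[:,2]>.1)&(S[:,2]<.125)&(abs(qs[:,0])<60)&(abs(qs[:,1])<100)
    t=k&(qs[:,1]>45); r=k&(qs[:,1]<40); print('side tab',t.sum(),qs[t].mean(0),S[t,2].max(),'rib',r.sum(),qs[r].mean(0))
    print('side fit',fit(S,p))
    c,s=np.cos(p[2]),np.sin(p[2])
    w=lambda x,y:(p[0]+(c*x-s*y)/1000,p[1]+(s*x+c*y)/1000)
    print('tab',w(0,68),'pre',w(-40,0),'end',w(130,0))
    o=manip.get_obs(); print(R.from_quat(o['ee_rot']).as_matrix().round(3))
E
python3 fit.py
```

```text
fit [0.5439 0.0806 0.433 ] 0.017541495337055207
deck 955 [0.0754 0.0792 0.0827]
rib 62 [0.0899 0.1075 0.1117]
tab 42 [0.1074 0.111  0.1154]
pod 300 [0.0766 0.0799 0.0838]
tab c [-2.05878589 68.2285545 ] [0.51343304 0.14163901 0.11041779] rib c [-10.83726008   0.5199651 ] [ 8.19856165 48.59353569] [0.53387272 0.07649506 0.10905018]
side tab 95 [ 1.82116446 73.99862341] 0.11562578744090002 rib 41 [-5.28548613  3.61097993]
side fit (array([0.5450084 , 0.08278094, 0.41342387]), np.float64(0.07586343854855843))
tab (np.float64(0.5153977423760437), np.float64(0.14229534052954537)) pre (np.float64(0.5076191113945236), np.float64(0.06378742436784014)) end (np.float64(0.6619324471116909), np.float64(0.13511339733590316))
[[ 0.921  0.39   0.   ]
 [ 0.39  -0.921 -0.   ]
 [ 0.     0.    -1.   ]]
```

```bash
python3 -m pendant '[[0.84,-0.88,0,0,0,0,-1],[1.68,-1.76,0,0,0,0,-1],[2.52,-2.64,0,0,0,0,-1],[3.36,-3.52,0,0,0,0,-1],[4.2,-4.4,0,0,0,0,-1],[5.04,-5.28,0,0,0,0,-1],[5.88,-6.16,0,0,0,0,-1],[6.72,-7.04,0,0,0,0,-1],[7.56,-7.92,0,0,0,-0.23,-1],[8.4,-8.8,0,0,0,-0.23,-1]]' 40
```

```text
clock: 1.95
position: [0.4594, -0.0046, 0.2457]
ee_rot: [0.977, 0.215, 0.001, 0.0]
ft_force: [1.5, -0.0, 0.1]
grip_width: -0.001
grasp_force: 0.0
```

```bash
cat > go.py <<'E'
import sys
from h import *
p=np.array([.5439,.0806,.433])
o=manip.get_obs(); T=R.from_quat(o['ee_rot']); t=np.array(o['position'])
c,s=np.cos(p[2]),np.sin(p[2])
def ext(w): d=w[:2]-p[:2]; return np.r_[d@[c,s],d@[-s,c],w[2]]*1000
print('tcp ext mm',ext(t).round(1),'yaw deg err',np.degrees(np.arctan2(*(T.as_matrix()[1::-1,0]))-p[2]).round(2),'F',np.round(o['ft_force'],1),'clk',o['clock'],'w',o['grip_width'])
if len(sys.argv)>1:
    x,y,z=map(float,sys.argv[1:4]); g=np.r_[p[0]+(c*x-s*y)/1e3,p[1]+(s*x+c*y)/1e3,z/1e3]
    print('units',(T.inv().apply(g-t)/.05).round(2))
E
python3 go.py -1 68 160
```

```text
tcp ext mm [-112.5  -41.9  245.7] yaw deg err 0.01 F [ 1.5 -0.   0.1] clk 1.95 w -0.00080922143729041
units [ 2.23 -2.2   1.71]
```

```bash
python3 -m pendant '[[0.75,-0.75,0,0,0,0,-1],[1.5,-1.5,0,0,0,0,-1],[2.2,-2.2,0,0,0,0,-1],[2.23,-2.2,0.5,0,0,0,-1],[2.23,-2.2,1.1,0,0,0,-1],[2.23,-2.2,1.7,0,0,0,-1],[2.23,-2.2,1.7,0,0,0,-1],[2.23,-2.2,1.7,0,0,0,-1],[2.23,-2.2,1.7,0,0,0,-1],[2.23,-2.2,1.7,0,0,0,-1]]' >/dev/null; python3 go.py -1 68 116
python3 - <<'E'
from h import *
im,d=manip.camera('side'); cv2.imwrite('pics/c2.png',cv2.resize(im[120:270,150:330,::-1],(720,600),interpolation=cv2.INTER_CUBIC))
E
```

```text
tcp ext mm [ -1.8  66.5 161.2] yaw deg err -0.01 F [-0. -0.  0.] clk 3.2 w 0.0005066738540611238
units [ 0.01 -0.03  0.9 ]
```

View pics/c2.png

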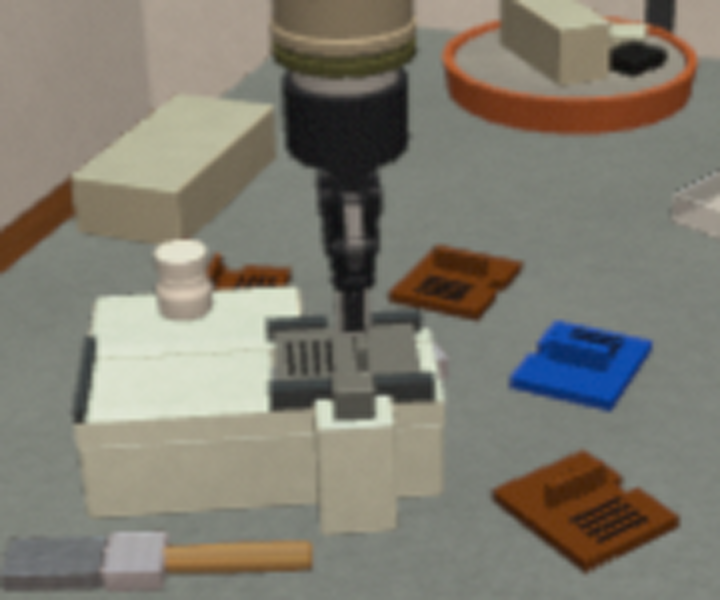

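The fingertips, at crop pixel (352,328), are about 35 mm directly above the pad at (353,372). I press down now.

```bash
python3 -m pendant '[[0,-0.03,0.3,0,0,0,-1],[0,-0.03,0.5,0,0,0,-1],[0,-0.03,0.6,0,0,0,-1],[0,-0.03,0.66,0,0,0,-1],[0,-0.03,0.72,0,0,0,-1],[0,-0.03,0.78,0,0,0,-1],[0,-0.03,0.82,0,0,0,-1],[0,-0.03,0.86,0,0,0,-1],[0,-0.03,0.89,0,0,0,-1],[0,-0.03,0.89,0,0,0,-1]]' >/dev/null; python3 go.py -1 68 116
```

```text
tcp ext mm [ -2.   68.2 116. ] yaw deg err -0.0 F [-3.1 -0.6  5.8] clk 4.5 w -0.004242094021288465
units [0.02 0.   0.  ]
```

```bash
python3 -m pendant '[[0,0,0.02,0,0,0,-1],[0,0,0.04,0,0,0,-1],[0,0,0.06,0,0,0,-1],[0,0,0.06,0,0,0,-1],[0,0,0.06,0,0,0,-1],[0,0,0.06,0,0,0,-1],[0,0,0.06,0,0,0,-1],[0,0,0.06,0,0,0,-1],[0,0,0.06,0,0,0,-1],[0,0,0.06,0,0,0,-1]]' >/dev/null; python3 go.py -1 68 116
```

```text
tcp ext mm [ -1.6  68.4 115.2] yaw deg err 0.01 F [-13.   -3.2  31.1] clk 5.75 w 0.0037880176986239567
units [ 0.01  0.01 -0.02]
```

The tab is on its hard stop (31 N at pad height about 101 mm). Next I lift, move behind the rib, and open the jaws slightly for a wide push.

```bash
python3 -m pendant '[[0,0,-0.5,0,0,0,-1],[0,0,-1,0,0,0,-1],[-0.4,0.3,-1,0,0,0,-0.5],[-0.75,1,-1,0,0,0,-0.5],[-0.75,1.37,-1,0,0,0,-0.5],[-0.75,1.37,-1,0,0,0,-0.5],[-0.75,1.37,-1,0,0,0,-0.5],[-0.75,1.37,-0.5,0,0,0,-0.5],[-0.75,1.37,-0.5,0,0,0,-0.5],[-0.75,1.37,-0.5,0,0,0,-0.5]]' >/dev/null; python3 go.py -38 0 108
python3 - <<'E'
from h import *
im,d=manip.camera('side'); cv2.imwrite('pics/c3.png',cv2.resize(im[150:250,190:310,::-1],(720,600),interpolation=cv2.INTER_CUBIC))
E
```

```text
tcp ext mm [-39.2   0.4 138.4] yaw deg err 0.07 F [-0.4 -0.1 -0.6] clk 7.0 w 0.2496392154929347
units [0.02 0.01 0.61]
```

View pics/c3.png

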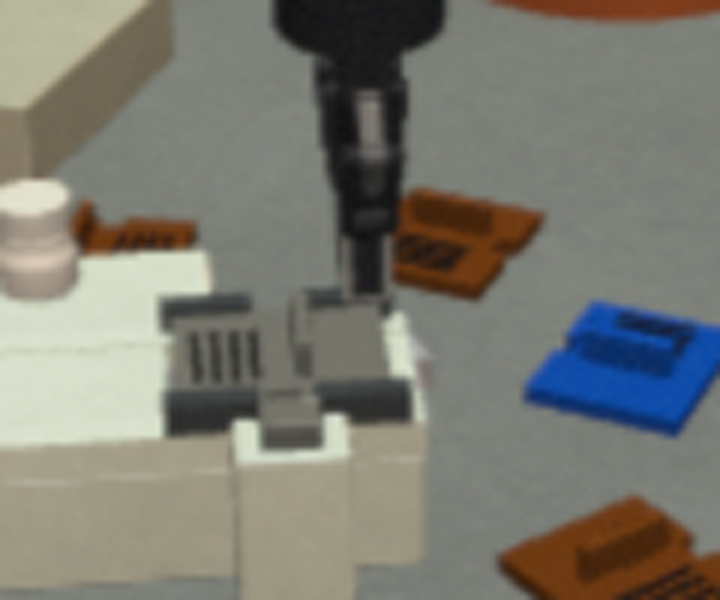

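The tab is in (crop pixel (292,420)), and the fingers, tip at (365,295), are behind the rib, which is at (300,330). I lower and start pushing.

```bash
python3 -m pendant '[[0,0,0.2,0,0,0,-0.5],[0,0,0.4,0,0,0,-0.5],[0,0,0.58,0,0,0,-0.5],[0,0,0.58,0,0,0,-0.5],[0.1,0,0.58,0,0,0,-0.5],[0.2,0,0.58,0,0,0,-0.5],[0.3,0,0.58,0,0,0,-0.5],[0.4,0,0.58,0,0,0,-0.5],[0.5,0,0.58,0,0,0,-0.5],[0.6,0,0.58,0,0,0,-0.5]]' >/dev/null; python3 go.py 90 0 108
```

```text
tcp ext mm [ -9.5  -0.5 108.8] yaw deg err -0.01 F [-4.2 -2.   3.7] clk 8.3 w 0.2504893650965702
units [ 1.99 -0.01  0.01]
```

```bash
python3 -m pendant '[[0.16,0,0,0,0,0,-0.5],[0.34,0,0,0,0,0,-0.5],[0.52,0,0,0,0,0,-0.5],[0.7,0,0,0,0,0,-0.5],[0.88,0,0,0,0,0,-0.5],[1.06,0,0,0,0,0,-0.5],[1.24,0,0,0,0,0,-0.5],[1.4,0,0,0,0,0,-0.5],[1.52,0,0,0,0,0,-0.5],[1.6,0,0,0,0,0,-0.5]]' >/dev/null; python3 go.py 92 0 108
python3 - <<'E'
from h import *
im,d=manip.camera('side'); cv2.imwrite('pics/c4.png',cv2.resize(im[150:250,160:280,::-1],(720,600),interpolation=cv2.INTER_CUBIC))
E
```

```text
tcp ext mm [ 70.6  -0.3 108.8] yaw deg err 0.0 F [-3.  -1.3  2.4] clk 9.55 w 0.24814660507336112
units [ 0.43 -0.01  0.02]
```

View pics/c4.png

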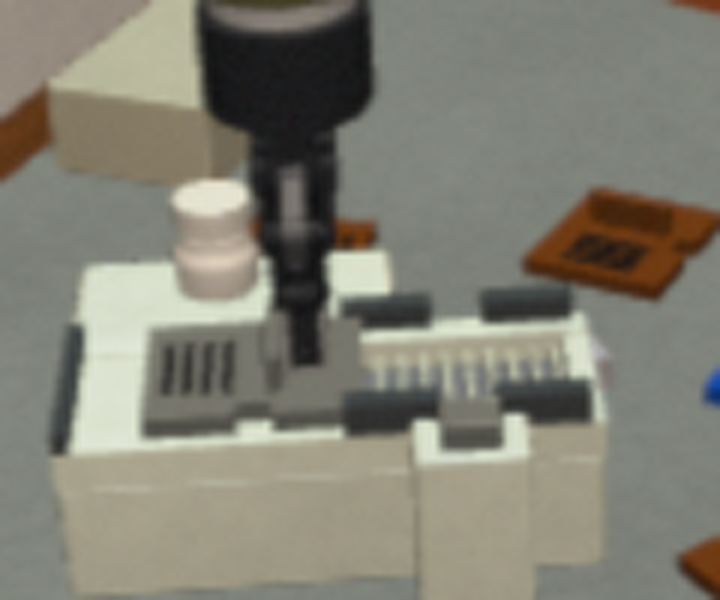

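The cover is straight on the deck, with its front edge near crop pixel (150,380) and about 25 mm of push left. I finish the push, back off and retreat upward.

```bash
python3 -m pendant '[[0.12,0,0,0,0,0,-0.5],[0.24,0,0,0,0,0,-0.5],[0.35,0,0,0,0,0,-0.5],[0.42,0,0,0,0,0,-0.5],[0.46,0,0,0,0,0,-0.5],[0.46,0,0,0,0,0,-0.5],[0.46,0,0,0,0,0,-0.5],[0.46,0,0,0,0,0,-0.5],[0.4,0,0,0,0,0,-0.5],[0.3,0,0,0,0,0,-0.5]]' >/dev/null; python3 go.py
python3 -m pendant '[[-0.1,0,0,0,0,0,-0.5],[-0.1,0,-0.5,0,0,0,-0.5],[-0.1,0,-1.2,0,0,0,-0.5],[-0.6,0,-2,0,0,0,-0.5],[-1.4,0.4,-2.5,0,0,0,-0.5],[-2.3,1,-2.5,0,0,0,-0.5],[-3,1.8,-2.5,0,0,0,-0.5],[-3.5,2.6,-2.5,0,0,0,-0.5],[-4,3.5,-2.5,0,0,0,-0.5],[-4,3.5,-2.5,0,0,0,-0.5]]' >/dev/null
python3 - <<'E'
from fit import *
for n in('top','side'):
    im,d=manip.camera(n); np.savez(f'{n}.npz',im=im,d=d); P,C=cloud(n); q=loc(np.array([.5439,.0806,.433]),P)
    k=(P[:,2]>.1)&(P[:,2]<.118)&(abs(q[:,1])<40)&(q[:,0]>20)&(q[:,0]<170)
    print(n,'rib',k.sum(),q[k].mean(0),np.ptp(q[k],0))
    cv2.imwrite(f'pics/e_{n}.png',cv2.resize(im[90:290,120:340,::-1],(660,600)))
E
python3 go.py
```

```text
tcp ext mm [ 85.1  -0.4 108.8] yaw deg err -0.0 F [-0.5 -0.2  0.2] clk 10.85 w 0.25456293322131696
top rib 60 [105.80539478   0.21522925] [66.75041009 63.82738283]
side rib 45 [107.68850055   4.53548665] [83.4424486  66.50553917]
tcp ext mm [-114.9 -175.3  233.8] yaw deg err -0.06 F [ 0.4  1.6 -0.5] clk 12.2 w 0.24802208291949454
```

View pics/e_top.png

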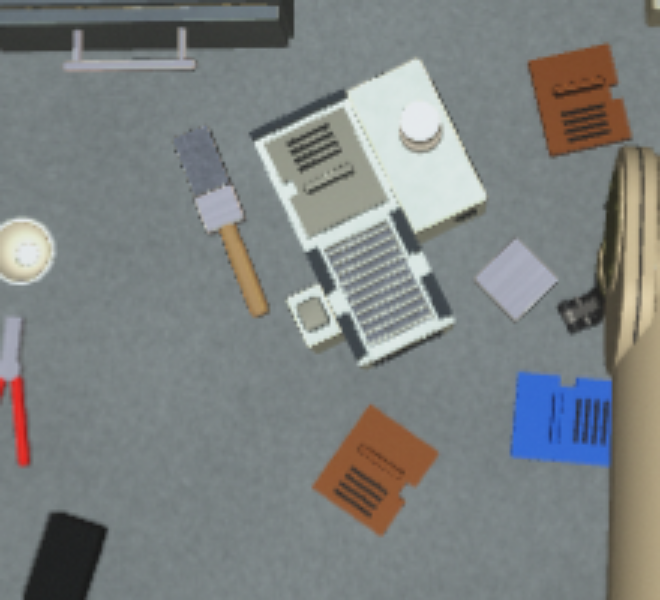

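The picture shows the cover flat on the deck at (330,170), the filter uncovered at (380,285), the tab in, and the bystanders unmoved. The rib reads about x = 106 mm, which puts the cover at about 116 mm.

```bash
python3 -c "
from workcell import manip; print(manip.hand_in())"
```

```text
the job is handed in; nothing more can be done
None
```

The tab is pressed in to its stop and the cover lies flat on the deck about 116 mm from its seat; the filter is uncovered, the robot is clear, and I handed the job in at about 12 s (no verdict was returned).

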